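# Park the roller in its ramp

## Robot

A 7-joint arm with a two-finger parallel gripper is mounted at the origin on the work surface; the furniture and walls round the work are solid. World frame = base frame: x ahead of the robot, y to its left, z up, the work surface at z = 0. Lengths are in m, angles in rad, forces in N, time in s.
With the tool pointing down it reaches from about 0.425 to 0.875 m from the base axis. Payload 4.7 kg.
Tool frame: the origin (TCP) lies at the very end of the fingers, on their centre line; the grasp point (between the pads) lies 19 mm behind it; z points along the fingers, y is the direction in which the jaws open and shut (so a half turn about z gives the same grasp; the last joint's range is limited). The gripper opens to 87 mm and grips with 3 to 60 N. Pads are 19 mm wide; open, the fingers measure 117 mm over their backs; the gripper's body (75 mm by 190 mm) begins 51 mm behind the grasp point.
Start: joints at [-1.209, 0.321, -0.07, 1.45, 0.023, 1.371, -0.057], TCP at [0.222, 0.611, 0.223] pointing down, gripper open.
Joint ranges: [-2.86, 2.86], [-0.3, 2.09], [-1.38, 1.24], [0.06, 2.45], [-1.56, 4.7], [0.09, 2.05], [-2.69, 2.69]. Speed limits (rad/s): [2.57, 2.57, 3.14, 3.14, 3.14, 3.14, 3.14].

## Interface

Orientations are given as a rotation vector (axis times angle).
In Python, from bench import ctrl gives the robot as it stands. The module is installed in compiled form; this text tells all that it offers.
- The arm moves only by the tool move_arm, never from a script. Its arguments are lists of equal length, an entry for each row: "dp": the shift along the tool's x, y, z in units of 30 mm (1.0 is 30 mm), a list of three; "turn": the turn about the tool's z in units of 5 degrees (1.0 is 5 degrees); "jaw": the opening, from -1 (shut) to 1 (fully open). A call has 1 to 5 rows; each row is the pose to reach, as a shift and turn from the pose commanded when the call began, along the tool's axes at that moment; what a row does not reach only later rows make up. A row lasts 1/10 s, in which the tool goes at most 50 mm and 8.59 degrees, less where a joint would pass 70% of its speed; a pose out of reach is approached as far as the arm can. A call with a gripper value outside its range is refused whole. The fingers move at their own pace and stop on an object; "grip_force" is the grip in N (left out, the last holds). Time passes only in rows, so rows that repeat a pose let the fingers close. It gives the time, the measured TCP pose, the force and the opening at its end, in the units of the state.
- ctrl.get_state(): the state, without advancing time (a new reading comes with each control period).
- ctrl.get_image(name): name is "scene" or "top" or "wrist"; returns the picture (480x640x3 uint8, red, green, blue); there is no depth.
- ctrl.camera_info(name): a dict with "intrinsics" (3x3 intrinsics, pixels), "extrinsics" (4x4, takes a point from world to camera coordinates). Camera axes: x right, y up, looking along -z (the intrinsics and any distortion apply to the point x, -y, -z); pixel columns grow to the right and rows downward; lengths in m; the calibration is good to about 2 mm. A picture is of the moment at which its call begins: read the wrist's pose just before it. camera_info takes no time and is no camera call; for the wrist camera it gives the pose at the moment of the call.
- ctrl.close_job(): hands the job in, once; it reports no verdict.
Trained networks look in the newest picture that a camera, given by its name, has taken for a name from the list of things; names that differ only in an ending like _2 or _b are one class to them, and where a whole thing is asked for, a point or a joint stands for the part that bears it (a point fixed in the world has none). Each returns a list of dicts, best first, with "confidence" (0 to 1); they miss things now and then, are a little off and sometimes report something else, mostly with a low value. They report only what shows in the picture. A call takes as long as a camera call. They do not tell look-alikes from the thing itself.
- ctrl.look_for(camera, target): "rect" ([centre column, centre row, width, height] in pixels, round what is visible of it).
- ctrl.masks_of(camera, target): "region" (480x640 bool, what is visible of it) and "rect" ([centre column, centre row, width, height] in pixels, round what is visible of it).
The state is a dict: "time": time; "joint_positions": joint angles; "qd": joint speeds; "joint_torque": joint torques, N m; "position": TCP position; "tool_rot": TCP orientation; "ft_force": force on the tool from outside, world axes, zero at the start; "torque": the same for the moment, N m; "grip_width": opening from 0.0 (shut) to 1.0 (fully open).
Only numpy, scipy, OpenCV 4.12 (cv2) and the standard library are available. Lean on these libraries where they do the work, as an engineer would, in place of code of your own. Each camera call takes 0.05 s, during which the arm holds its last target. There are 200 camera calls.

## Task

Park the metal roller that lies at the low end of the sloped wooden gutter: push it up the gutter, over the crest and into the hollow against the end stop, so that it does not roll back. Then push the swinging keeper arm fully across the gutter behind it. Only push the roller, never lift it off the gutter floor, and leave the brown jar and the white vial near the ramp alone.

Things in the scene. Friction and masses are not known exactly. Their poses are not given: they have to be found in the camera images.
- ramp: Wooden gutter 255 mm long on a base, fixed. Origin on the table under its centre; +x points uphill along the gutter (level), +y to the keeper's side, z up. The floor is 66 mm wide between 8 mm thick side rails 12 mm high; it rises at 0.15 (8.5 degrees) from the lip to the crest, then falls at 0.15 into the hollow before the end stop, an upright board with its face at x=115 mm, top z=69 mm.
- crest (a point): Highest point of the gutter floor, mid-width: x=40 mm, y=0, z=42 mm in the ramp's frame.
- lip (a point): Low end of the gutter floor, mid-width: x=-120 mm, y=0, z=18 mm in the ramp's frame. A lip 6 mm thick stands here just downhill of the point, 8 mm higher than it.
- roller: Loose solid aluminium roller, diameter 50 mm, length 60 mm, about 0.25 kg, smooth (friction about 0.4). It lies across the gutter and rolls freely; let go on the long slope it rolls back to the lip. Origin at its centre, own y axis along the cylinder, x and z turn as it rolls. At the start it lies at the lip, its centre at x=-104 mm, z=46 mm in the ramp's frame.
- rest (a point): Point fixed to the ramp, where the roller's centre lies when it is parked in the hollow against the end stop: x=90 mm, y=0, z=60 mm in the ramp's frame.
- keeper (a joint): Keeper: aluminium arm 10 mm wide, 12 mm high, swinging level on an upright pivot beside the gutter, above the rails. 0 = open, pointing downhill and 15 degrees outward; 1.833 rad = closed on its stop, square across the gutter, 8 mm behind the parked roller. At q it points at 165 degrees + q in the ramp's frame, counter-clockwise from +x. Turns easily (0.02 N m), stays where left.
- keeper_pivot (a point): On the pivot axis of the keeper, at mid-height of the arm: x=52 mm, y=55 mm, z=64.5 mm in the ramp's frame. The post with its pin reaches z=77 mm.
- keeper_tip (a point): On the axis of the upright round pin (diameter 12 mm) at the end of the keeper arm, 70 mm from the pivot axis; the point lies 12 mm above the arm's mid-height. The pin's top is 12 mm above this point, its foot 18 mm below it.
- jar: Bystander: small brown jar with a black cap, 33 mm across, 40 mm tall, loose. Origin at the centre of its underside.
- vial: Bystander: white vial with a white cap, 31 mm across, 62 mm tall, loose. Origin at the centre of its underside.
There are look-alikes about, which are no part of the job. What is shaped like the roller but blue is not meant.

How it is judged:
On the way, in this order (a step that is already met when the one before it is completed fails the run):
1. the roller lies in the hollow against the end stop, the keeper still open (x of roller in the frame of ramp above 0.082 m and z of roller in the frame of ramp below 0.066 m and linear speed of roller below 0.02 m/s and value of joint keeper below 1 rad), for 0.2 s.
2. the keeper is swung fully across the gutter (value of joint keeper above 1.7 rad), for 0.2 s.
At the end, for the whole second after the job is handed in: The roller lies still in the hollow against the end stop (its centre within 8 mm of the rest point, its axis square across the gutter within 0.15 rad), and the keeper is closed across the gutter behind it (joint above 1.68 of 1.833 rad) (distance between roller and rest below 0.008 m and linear speed of roller below 0.01 m/s and angle between the y axis of roller and the y axis of ramp, either way round below 0.15 rad and value of joint keeper above 1.68 rad); the robot touches nothing.
It fails at once if the roller is lifted off the gutter (z of roller in the frame of ramp above 0.078 m or (x of roller in the frame of ramp below -0.03 m and z of roller in the frame of ramp above 0.069 m) or (x of roller in the frame of ramp below -0.08 m and z of roller in the frame of ramp above 0.061 m)).
It fails at once if the roller leaves the gutter (z of roller in the frame of ramp below 0.035 m or y of roller in the frame of ramp above 0.025 m or y of roller in the frame of ramp below -0.025 m or x of roller in the frame of ramp below -0.125 m).
It fails at once if the jar or the vial is pushed away or knocked over (distance of any of jar, vial from where it was at the start of the episode above 0.02 m or angle between any of jar, vial's own z axis and vertical above 0.3 rad).
It also fails if it takes over 54 s, if anything falls off the work surface, if the arm or the gripper's body presses on something with over 40 N, if the wrist force passes 120 N, or if a joint passes its speed limit or range.

## Working session

There is one attempt and no reset: what is moved stays moved. The work goes in short steps, Python scripts to look and compute and a tool call to move; the robot and the scene stay as the last step left them, time stands still between calls to the robot, and variables do not carry over. Pictures are saved under pics/ and viewed, about 8 in all and at most 12, crops included, and the job is handed in when it is done.

Besides the shell and the picture viewer there is one more tool, called after ">>>" as a command line: name --pt "numbers of a row" for each row, then --argument value for the rest. move_arm: Moves the arm, as the interface text tells. Its arguments: {"type":"object","properties":{"dp":{"type":"array","items":{"type":"array","items":{"type":"number"}}},"turn":{"type":"array","items":{"type":"number"}},"jaw":{"type":"array","items":{"type":"number"}},"grip_force":{"type":"number"}},"required":["dp","turn","jaw"]}

```bash
mkdir -p pics
python3 - <<'E'
from bench import ctrl
import cv2,numpy as np
s=ctrl.get_state()
print(s['time'],s['position'],s['tool_rot'],s['ft_force'],s['grip_width'])
for c in ['scene','top']:
    im=ctrl.get_image(c); cv2.imwrite(f'pics/{c}0.png',im[:,:,::-1])
    i=ctrl.camera_info(c);print(c,np.round(i['intrinsics'],1).tolist(),np.round(i['extrinsics'],4).tolist(),[k for k in i])
    for t in ['ramp','roller','keeper','keeper_tip','jar','vial']:
        print(t,[(round(d['confidence'],2),np.round(d['rect']).tolist()) for d in ctrl.look_for(c,t)][:4])
print(ctrl.get_state()['time'])
E
```

```text
0.0 [0.22140101 0.61055801 0.22144738] [-5.43573121e-01 -3.09395802e+00  2.95445591e-03] [ 0.56477553 -0.10965277  0.41253375] 0.999978895085945
scene [[546.7, 0.0, 323.5], [0.0, 546.7, 235.1], [0.0, 0.0, 1.0]] [[-0.8265, -0.5627, 0.0126, 0.3372], [0.2622, -0.365, 0.8933, -0.2581], [-0.4981, 0.7417, 0.4492, -0.5333], [0.0, 0.0, 0.0, 1.0]] ['intrinsics', 'extrinsics']
ramp [(0.86, [350.0, 262.0, 129.0, 71.0])]
roller [(0.91, [310.0, 215.0, 32.0, 25.0]), (0.69, [278.0, 298.0, 47.0, 29.0]), (0.61, [388.0, 219.0, 40.0, 28.0])]
keeper [(0.7, [379.0, 238.0, 42.0, 28.0]), (0.33, [180.0, 278.0, 22.0, 28.0])]
keeper_tip [(0.93, [377.0, 242.0, 45.0, 34.0]), (0.42, [351.0, 259.0, 135.0, 83.0])]
jar [(0.64, [178.0, 276.0, 22.0, 33.0])]
vial [(0.7, [351.0, 260.0, 134.0, 75.0]), (0.6, [463.0, 256.0, 23.0, 39.0])]
top [[538.4, 0.0, 318.5], [0.0, 538.4, 241.2], [0.0, 0.0, 1.0]] [[-0.0131, -0.9999, 0.0076, -0.1833], [0.9949, -0.0123, 0.1002, -0.527], [-0.1001, 0.0089, 0.9949, -0.9534], [0.0, 0.0, 0.0, 1.0]] ['intrinsics', 'extrinsics']
ramp [(0.86, [337.0, 260.0, 145.0, 76.0])]
roller [(0.77, [398.0, 262.0, 31.0, 36.0]), (0.76, [229.0, 253.0, 37.0, 44.0]), (0.56, [374.0, 176.0, 36.0, 38.0])]
keeper [(0.78, [324.0, 287.0, 44.0, 24.0]), (0.47, [213.0, 157.0, 22.0, 22.0])]
keeper_tip [(0.6, [323.0, 285.0, 47.0, 26.0])]
jar [(0.89, [213.0, 159.0, 22.0, 22.0]), (0.33, [383.0, 347.0, 20.0, 18.0])]
vial [(0.77, [384.0, 347.0, 19.0, 20.0])]
0.7
```

View pics/scene0.png

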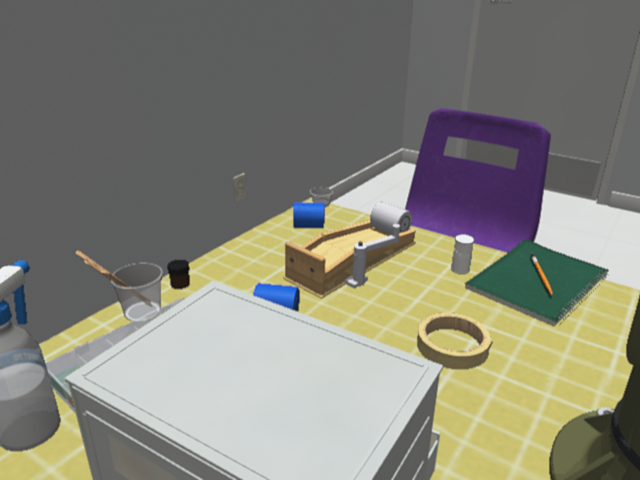

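View pics/top0.png

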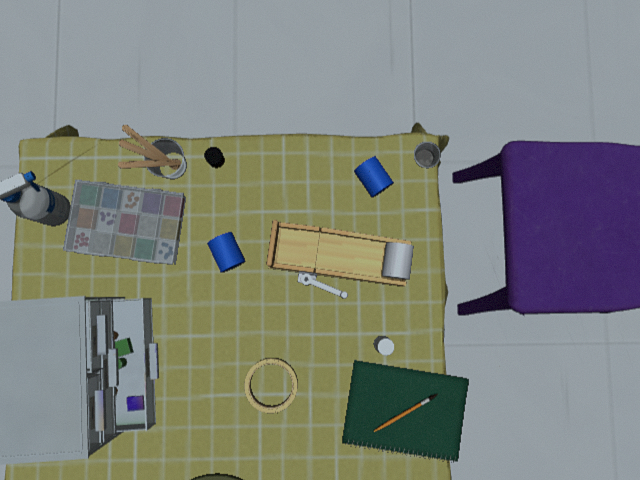

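The silver roller sits on the gutter at (398,262) in the top view. Similar in shape are the two blue cylinders at (374,176) and (229,253), which are decoys. I choose the silver one. The jar is at (214,158) and the vial at (384,347). Next is a close crop, to check this choice and to fit the ramp pose.

```bash
cat > h.py <<'E'
import numpy as np,cv2
from scipy.optimize import least_squares
from bench import ctrl
def proj(c,P):
    i=ctrl.camera_info(c);E=np.array(i['extrinsics']);K=np.array(i['intrinsics'])
    p=np.atleast_2d(P)@E[:3,:3].T+E[:3,3]; p=p*[1,-1,-1]; u=p@K.T
    return u[:,:2]/u[:,2:]
def r2w(th,P):
    P=np.atleast_2d(P).astype(float);c,s=np.cos(th[2]),np.sin(th[2])
    return np.c_[th[0]+c*P[:,0]-s*P[:,1],th[1]+s*P[:,0]+c*P[:,1],P[:,2]]
E
python3 - <<'E'
from h import *
im=cv2.imread('pics/top0.png')
# rough fit from labelled pixels in the top picture
obs=[([.052,.055,.077],(305.5,279)),([-.0156,.0731,.0885],(344,294)),([.04,-.037,.054],(319,229)),([.04,.037,.054],(315,274)),([.119,0,.069],(272,245)),([-.104,0,.071],(398,260))]
f=lambda t:(proj('top',r2w(t,[o[0] for o in obs]))-[o[1] for o in obs]).ravel()
r=least_squares(f,[.55,-.2,1.5]);print(r.x,np.round(r.fun.reshape(-1,2),1).tolist())
np.save('th.npy',r.x)
x0,y0,S=255,205,4.5
big=cv2.resize(im[y0:y0+110,x0:x0+170],None,fx=S,fy=S,interpolation=cv2.INTER_CUBIC)
sc=cv2.imread('pics/scene0.png');u0,v0=275,190
b2=cv2.resize(sc[v0:v0+110,u0:u0+170],None,fx=S,fy=S,interpolation=cv2.INTER_CUBIC)
cv2.imwrite('pics/crop1.png',big); cv2.imwrite('pics/crop2.png',b2)
E
```

```text
[ 0.50020747 -0.22561878  1.44048077] [[0.4, 1.3], [0.2, 1.5], [-0.0, 0.9], [-1.0, -2.7], [-0.5, -0.5], [1.0, -0.6]]
```

View pics/crop1.png

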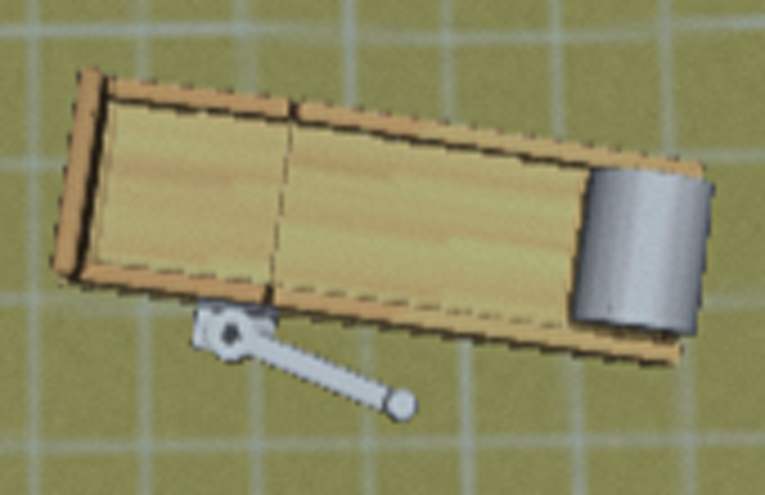

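View pics/crop2.png

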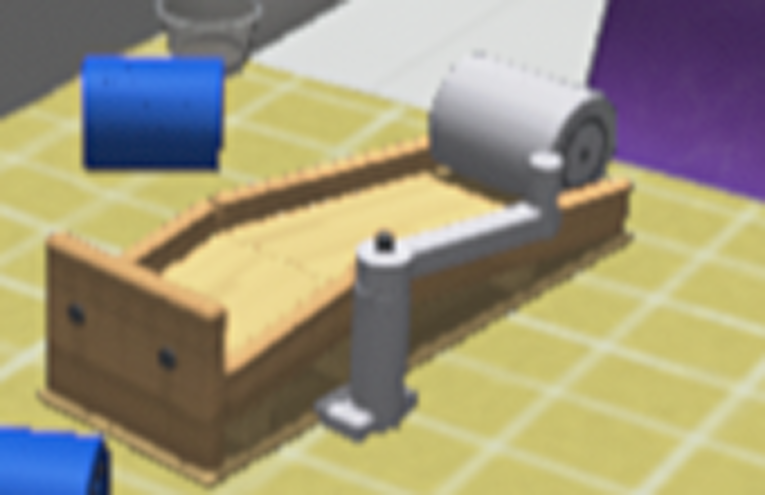

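The silver roller is at the lip on the wooden gutter. The keeper is open, with its pivot at crop pixel (231,333) and its pin at (401,403). Next I refine the ramp fit using both views.

Run:
```python
from h import *
T=[([.052,.055,.077],(231,333)),([-.0156,.0731,.0885],(401,403)),([.115,-.041,.069],(104,76)),([.115,.041,.069],(77,281)),
([.04,-.041,.054],(294,98)),([.04,.041,.054],(268,309)),([-.1275,-.041,.029],(703,165)),([-.1275,.041,.029],(680,363))]
S=[([.052,.055,.077],(385,238)),([-.0156,.0731,.0885],(546,160)),([.123,-.041,.069],(50,237)),([.123,.041,.069],(222,320)),([-.1275,.041,.029],(630,182)),([.04,-.041,.054],(215,197))]
px=lambda o,x,y:(np.array([q[1] for q in o])+.5)/4.5-.5+[x,y]
def f(t):
    return np.r_[(proj('top',r2w(t,[o[0] for o in T]))-px(T,255,205)).ravel(),(proj('scene',r2w(t,[o[0] for o in S]))-px(S,275,190)).ravel()]
r=least_squares(f,np.load('th.npy'),loss='soft_l1');print(r.x,np.round(f(r.x).reshape(-1,2),1).tolist())
np.save('th.npy',r.x)
for n,c,o in(('T','top',T),('S','scene',S)):
    pass
for z,p in ((.04,(213,158)),(.062,(384,346.5))):
    q=least_squares(lambda w:(proj('top',[w[0],w[1],z])-p).ravel(),[.5,-.2]).x
    d=q-r.x[:2];c,s=np.cos(r.x[2]),np.sin(r.x[2]);print('bystander world',q,'ramp',c*d[0]+s*d[1],-s*d[0]+c*d[1])
print('yaw deg',np.degrees(r.x[2]), 'lip/rest/tip/push0 world',r2w(r.x,[[-.12,0,.018],[.09,0,.06],[-.0156,.0731,.0765],[-.145,0,.04]]).round(4).tolist())
```

```text
[ 0.50034917 -0.22618581  1.43206678] [[0.0, 1.3], [0.4, 1.3], [-0.4, -0.5], [-0.7, 0.4], [-0.2, 1.0], [-0.2, -0.0], [0.1, -0.6], [0.3, 0.2], [0.5, -1.2], [0.3, -0.7], [-1.0, -0.8], [-0.7, -1.8], [0.6, -0.6], [-2.2, -0.4]]
bystander world [6.78097116e-01 4.79933364e-04] ramp 0.24906791991569868 -0.1446957565402908
bystander world [ 0.33729849 -0.3001288 ] ramp -0.09578004142532132 0.15125897125232424
yaw deg 82.05138236001982 lip/rest/tip/push0 world [[0.4838, -0.345, 0.018], [0.5128, -0.1371, 0.06], [0.4258, -0.2315, 0.0765], [0.4803, -0.3698, 0.04]]
```

```bash
cat >> h.py <<'E'
from scipy.spatial.transform import Rotation as R
def where(P=None,heading=None):
    """P in ramp frame (or None), heading = wanted ramp angle (deg) of tool x; prints dp units and turn units from the present pose"""
    th=np.load('th.npy');s=ctrl.get_state();M=R.from_rotvec(s['tool_rot']).as_matrix();p=s['position']
    c,sn=np.cos(th[2]),np.sin(th[2]);d=p[:2]-th[:2]
    h=np.degrees(np.arctan2(M[1,0],M[0,0])-th[2])%360
    print('t',round(s['time'],2),'ramp pos mm',np.round([1e3*(c*d[0]+sn*d[1]),1e3*(-sn*d[0]+c*d[1]),1e3*p[2]],1),'toolx heading',round(h,1),'world',p.round(3),'F',s['ft_force'].round(1),'q7',s['joint_positions'][6].round(2),'g',round(s['grip_width'],3))
    if P is not None:
        for Q in np.atleast_2d(P): print('  to',Q,'dp',np.round(M.T@(r2w(th,np.array(Q)/1e3)[0]-p)/.03,2))
    if heading is not None: print('  turn(+ = CW seen from above)',round((((h-heading)+180)%360-180)/5,2))
E
python3 - <<'E'
from h import *
for n,s,t in(('cab1',(215,287),(88,298)),('cab2',(440,370),(86,458)),('bottle',(15,270),(15,182)),('sticks',(80,253),(125,128))):
    r=least_squares(lambda w:np.r_[proj('scene',w)[0]-s,proj('top',w)[0]-t],[.5,.2,.1]);print(n,r.x.round(3),r.fun.round(1))
where([-200,0,220],0)
s=ctrl.get_state();M=R.from_rotvec(s['tool_rot']).as_matrix();p=s['position']
for w in ([.222,.611,.36],[.45,.45,.36],[.6,.1,.33],[.57,-.2,.25],[.475,-.40,.2]): print(w,np.round(M.T@(np.array(w)-p)/.03,2))
E
```

```text
cab1 [0.428 0.166 0.173] [ 0.6  0.1 -0.6 -0.8]
cab2 [0.192 0.158 0.178] [-0.2 -0.   0.2  0.3]
bottle [0.602 0.272 0.185] [-2.1 -0.9  2.7  2.3]
sticks [0.714 0.137 0.108] [ 0.  0. -0. -0.]
t 0.7 ramp pos mm [790.7 391.9 222.6] toolx heading 78.0 world [0.222 0.611 0.223] F [ 0.4 -0.7 -0.3] q7 -0.06 g 1.002
  to [-200    0  220] dp [-19.63 -29.59   0.08]
  turn(+ = CW seen from above) 15.6
[0.222, 0.611, 0.36] [-0.02  0.   -4.58]
[0.45, 0.45, 0.36] [-8.99 -2.45 -4.58]
[0.6, 0.1, 0.33] [-17.67 -11.72  -3.58]
[0.57, -0.2, 0.25] [-20.13 -21.46  -0.92]
[0.475, -0.4, 0.2] [-19.43 -28.81   0.75]
```

>>> move_arm --pt "0 0 -1.6" --pt "0 0 -3.2" --pt "0 0 -4.6" --pt "-1.5 -0.4 -4.6" --pt "-3 -0.8 -4.6" --turn '[0, 0, 0, 0, 0]' --jaw '[0, -0.3, -0.54, -0.54, -0.54]'

```text
time: 1.2
position: [0.2974, 0.5589, 0.3627]
tool_rot: [0.536, 3.095, 0.006]
ft_force: [1.6, 0.2, -0.1]
grip_width: 0.634
```

>>> move_arm --pt "-1.5 -0.4 0" --pt "-3 -0.8 0" --pt "-4.5 -1.2 0" --pt "-6 -1.7 0" --pt "-7 -3 0" --turn '[0, 0, 0, 0, 0]' --jaw '[-0.54, -0.54, -0.54, -0.54, -0.54]'

```text
time: 1.7
position: [0.4674, 0.4007, 0.3588]
tool_rot: [0.545, 3.094, -0.002]
ft_force: [0.8, 0.4, 0.0]
grip_width: 0.25
```

Run:
```python
from h import *
where()
s=ctrl.get_state();M=R.from_rotvec(s['tool_rot']).as_matrix();p=s['position']
for w in ([.6,.1,.33],[.57,-.2,.25],[.475,-.40,.2]): print(w,np.round(M.T@(np.array(w)-p)/.03,2))
```

```text
t 1.7 ramp pos mm [616.3 119.3 358.8] toolx heading 78.0 world [0.467 0.401 0.359] F [0.8 0.4 0. ] q7 0.49 g 0.25
[0.6, 0.1, 0.33] [-7.58 -7.91  0.97]
[0.57, -0.2, 0.25] [-10.06 -17.65   3.65]
[0.475, -0.4, 0.2] [ -9.36 -24.99   5.33]
```

>>> move_arm --pt "-1.1 -1.2 0" --pt "-2.2 -2.4 0" --pt "-3.3 -3.6 0" --pt "-4.4 -4.8 0" --pt "-5.5 -6 0.2" --turn '[0, 0, 0, 0, 0]' --jaw '[-0.54, -0.54, -0.54, -0.54, -0.54]'

```text
time: 2.2
position: [0.5593, 0.1744, 0.3557]
tool_rot: [0.543, 3.092, 0.002]
ft_force: [1.3, 0.5, -0.8]
grip_width: 0.229
```

>>> move_arm --pt "-1 -1.3 0.2" --pt "-2 -2.6 0.4" --pt "-2.7 -4 0.7" --pt "-3.1 -5.5 1" --pt "-3.5 -7 1.4" --turn '[0, 0, 0, 0, 0]' --jaw '[-0.54, -0.54, -0.54, -0.54, -0.54]'

```text
time: 2.7
position: [0.5857, -0.059, 0.3126]
tool_rot: [0.543, 3.093, 0.0]
ft_force: [0.7, 0.9, -0.9]
grip_width: 0.232
```

>>> move_arm --pt "-0.4 -1.5 0.4" --pt "-0.8 -3 0.8" --pt "-1 -4.5 1.2" --pt "-1.1 -6 1.6" --pt "-1.1 -7.4 2" --turn '[1.6, 3.2, 4.8, 6.4, 8]' --jaw '[-0.54, -0.54, -0.54, -0.54, -0.54]'

```text
time: 3.2
position: [0.5403, -0.2791, 0.2523]
tool_rot: [1.577, 2.716, -0.0]
ft_force: [-0.1, 0.3, 0.7]
grip_width: 0.233
```

Run:
```python
from h import *
where([[-185,0,200],[-155,0,37]],0)
```

```text
t 3.2 ramp pos mm [-46.9 -46.9 252.3] toolx heading 37.7 world [ 0.54  -0.279  0.252] F [-0.1  0.3  0.7] q7 1.07 g 0.233
  to [-185    0  200] dp [-2.69 -4.05  1.74]
  to [-155    0   37] dp [-1.89 -3.44  7.18]
  turn(+ = CW seen from above) 7.53
```

>>> move_arm --pt "-0.8 -1.2 0.5" --pt "-1.6 -2.4 1" --pt "-2.7 -4 1.7" --pt "-2.7 -4 1.7" --pt "-2.7 -4 1.7" --turn '[1.6, 3.2, 4.8, 6.4, 7.5]' --jaw '[-0.54, -0.54, -0.54, -0.54, -0.54]'

```text
time: 3.7
position: [0.4746, -0.4102, 0.2007]
tool_rot: [-2.371, -2.059, 0.003]
ft_force: [-0.2, 0.8, -0.9]
grip_width: 0.229
```

>>> move_arm --pt "0 0 0" --pt "0 0 0" --turn '[0, 0]' --jaw '[-0.54, -0.54]'

```text
time: 3.9
position: [0.4783, -0.4067, 0.2016]
tool_rot: [2.357, 2.077, 0.001]
ft_force: [-0.0, 0.3, -0.4]
grip_width: 0.231
```

Run:
```python
from h import *
where([[-160,0,120],[-160,0,37]],0)
im=ctrl.get_image('top');cv2.imwrite('pics/top1.png',cv2.resize(im[190:390,240:500,::-1],None,fx=3,fy=3,interpolation=cv2.INTER_CUBIC))
cv2.imwrite('pics/w1.png',ctrl.get_image('wrist')[:,:,::-1])
```

```text
t 3.9 ramp pos mm [-181.8   -3.1  201.6] toolx heading 0.7 world [ 0.478 -0.407  0.202] F [-0.   0.3 -0.4] q7 0.73 g 0.231
  to [-160    0  120] dp [ 0.73 -0.1   2.72]
  to [-160    0   37] dp [ 0.73 -0.1   5.49]
  turn(+ = CW seen from above) 0.14
```

View pics/w1.png

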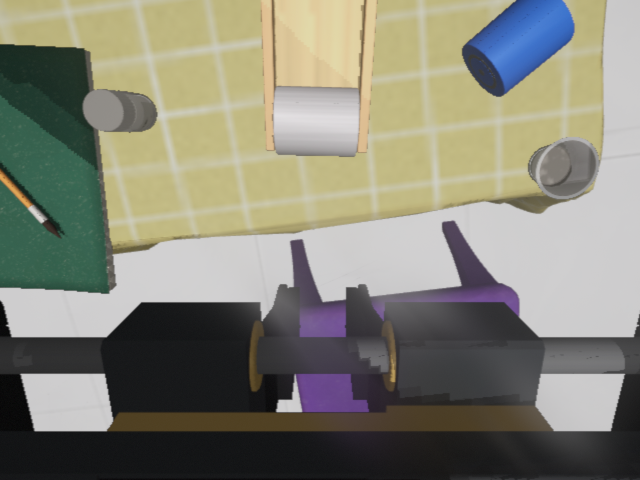

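The wrist view shows the silver roller at (316,121), the rails at (270,150) and (362,150), and the fingers straddling the gutter axis. I'll check the fit by projection.

Run:
```python
from h import *
th=np.load('th.npy')
print(proj('wrist',r2w(th,[[-.104,-.03,.071],[-.104,.03,.071],[-.1275,-.041,.029],[-.1275,.041,.029]])).round(1).tolist())
im=cv2.imread('pics/w1.png');P=r2w(th,[[-.129,-.03,.046],[-.129,.03,.046]]);print(proj('wrist',P).round(1).tolist())
d=ctrl.masks_of('wrist','roller');print([(x['confidence'],x['rect']) for x in d])
m=d[0]['region'];
for r in (100,120,140): c=np.where(m[r])[0];print(r,c.min(),c.max())
```

```text
[[361.7, 123.3], [275.5, 122.2], [369.2, 153.3], [268.2, 152.0]]
[[357.4, 156.8], [279.7, 155.8]]
[(0.71, [315.0, 122.0, 85.6, 69.9]), (0.6, [519.9, 48.1, 118.6, 96.2])]
100 273 360
120 273 358
140 274 357
```

>>> move_arm --pt "0.3 -0.1 1.5" --pt "0.6 -0.1 2.9" --pt "0.6 -0.1 4.2" --pt "0.6 -0.1 5.4" --pt "0.6 -0.1 5.4" --turn '[0.1, 0.1, 0.1, 0.1, 0.1]' --jaw '[-0.54, -0.54, -0.54, -0.54, -0.54]'

```text
time: 4.55
position: [0.4744, -0.3855, 0.0348]
tool_rot: [-2.361, -2.059, 0.004]
ft_force: [-0.1, 0.2, -0.1]
grip_width: 0.225
```

Run:
```python
from h import *
where([[-140,0,37],[-20,0,56],[6,0,58],[40,0,57],[57,0,52]],0)
```

```text
t 4.55 ramp pos mm [-161.4    3.6   34.8] toolx heading 0.1 world [ 0.474 -0.386  0.035] F [-0.1  0.2 -0.1] q7 0.78 g 0.225
  to [-140    0   37] dp [ 0.71  0.12 -0.07]
  to [-20   0  56] dp [ 4.72  0.13 -0.69]
  to [ 6  0 58] dp [ 5.58  0.13 -0.75]
  to [40  0 57] dp [ 6.72  0.13 -0.71]
  to [57  0 52] dp [ 7.28  0.13 -0.54]
  turn(+ = CW seen from above) 0.03
```

>>> move_arm --pt "0.2 0.07 -0.05" --pt "0.4 0.07 -0.05" --pt "0.5 0.07 -0.05" --pt "0.5 0.07 -0.05" --turn '[0, 0, 0, 0]' --jaw '[-0.54, -0.54, -0.54, -0.54]'

```text
time: 4.95
position: [0.4827, -0.374, 0.0427]
tool_rot: [2.366, 2.063, 0.003]
ft_force: [0.8, 0.1, -0.2]
grip_width: 0.227
```

Run:
```python
from h import *
where([[-139,1,37],[-20,1,56],[6,1,58],[40,1,55],[57,1,52]],0)
```

```text
t 4.95 ramp pos mm [-148.8   -3.    42.7] toolx heading 0.1 world [ 0.483 -0.374  0.043] F [ 0.8  0.1 -0.2] q7 0.75 g 0.227
  to [-139    1   37] dp [ 0.33 -0.13  0.19]
  to [-20   1  56] dp [ 4.29 -0.12 -0.44]
  to [ 6  1 58] dp [ 5.16 -0.12 -0.51]
  to [40  1 55] dp [ 6.29 -0.12 -0.41]
  to [57  1 52] dp [ 6.86 -0.12 -0.31]
  turn(+ = CW seen from above) 0.02
```

>>> move_arm --pt "0.35 -0.08 0.1" --pt "0.7 -0.08 0.05" --pt "1.05 -0.08 0" --pt "1.4 -0.08 -0.05" --pt "1.75 -0.08 -0.1" --turn '[0, 0, 0, 0, 0]' --jaw '[-0.54, -0.54, -0.54, -0.54, -0.54]'

```text
time: 5.45
position: [0.4865, -0.3209, 0.0443]
tool_rot: [2.369, 2.063, 0.001]
ft_force: [0.5, -1.4, 1.2]
grip_width: 0.226
```

Run:
```python
from h import *
where([[-20,1,56],[6,1,58],[40,1,55],[57,1,52]],0)
cv2.imwrite('pics/w2.png',ctrl.get_image('wrist')[:,:,::-1])
```

```text
t 5.45 ramp pos mm [-95.7   0.6  44.3] toolx heading 0.1 world [ 0.486 -0.321  0.044] F [ 0.5 -1.4  1.2] q7 0.65 g 0.226
  to [-20   1  56] dp [ 2.52 -0.01 -0.39]
  to [ 6  1 58] dp [ 3.39 -0.01 -0.46]
  to [40  1 55] dp [ 4.52 -0.01 -0.36]
  to [57  1 52] dp [ 5.09 -0.01 -0.26]
  turn(+ = CW seen from above) 0.01
```

View pics/w2.png

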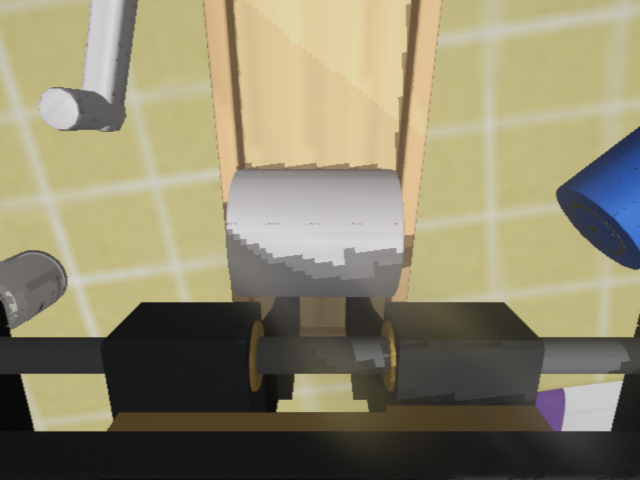

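The roller is square and being pushed, centred at (315,230). The pin at (60,108) is well clear. I'll keep pushing.

>>> move_arm --pt "0.4 0 -0.06" --pt "0.8 0 -0.12" --pt "1.2 0 -0.18" --pt "1.6 0 -0.24" --pt "2 0 -0.3" --turn '[0, 0, 0, 0, 0]' --jaw '[-0.54, -0.54, -0.54, -0.54, -0.54]'

```text
time: 6.0
position: [0.4946, -0.2615, 0.0532]
tool_rot: [-2.369, -2.063, -0.0]
ft_force: [-0.3, -1.3, 0.6]
grip_width: 0.231
```

Run:
```python
from h import *
where([[-20,1,56],[6,1,58],[40,1,55],[57,1,52]],0)
```

```text
t 6.0 ramp pos mm [-35.8   0.8  53.2] toolx heading 0.0 world [ 0.495 -0.261  0.053] F [-0.3 -1.3  0.6] q7 0.52 g 0.231
  to [-20   1  56] dp [ 0.53 -0.01 -0.09]
  to [ 6  1 58] dp [ 1.39 -0.01 -0.16]
  to [40  1 55] dp [ 2.53 -0.   -0.06]
  to [57  1 52] dp [ 3.09 -0.    0.04]
  turn(+ = CW seen from above) 0.01
```

>>> move_arm --pt "0.35 0 -0.07" --pt "0.7 0 -0.12" --pt "1.05 0 -0.16" --pt "1.4 0 -0.17" --pt "1.7 0 -0.14" --turn '[0, 0, 0, 0, 0]' --jaw '[-0.54, -0.54, -0.54, -0.54, -0.54]'

```text
time: 6.5
position: [0.5017, -0.2107, 0.0572]
tool_rot: [-2.369, -2.063, -0.001]
ft_force: [0.5, 0.5, -0.3]
grip_width: 0.229
```

>>> move_arm --pt "0.3 0 0.03" --pt "0.6 0 0.06" --pt "0.9 0 0.1" --pt "1.2 0 0.13" --turn '[0, 0, 0, 0]' --jaw '[-0.54, -0.54, -0.54, -0.54]'

```text
time: 6.9
position: [0.5064, -0.1757, 0.0531]
tool_rot: [-2.37, -2.062, 0.0]
ft_force: [-0.3, 0.4, 0.2]
grip_width: 0.234
```

Run:
```python
from h import *
where([[53,1,52]],0)
ctrl.get_image('top')
im=ctrl.get_image('scene');cv2.imwrite('pics/s3.png',cv2.resize(im[160:310,250:450,::-1],None,fx=4,fy=4,interpolation=cv2.INTER_CUBIC))
```

```text
t 6.9 ramp pos mm [50.8  1.  53.1] toolx heading 0.0 world [ 0.506 -0.176  0.053] F [-0.3  0.4  0.2] q7 0.33 g 0.234
  to [53  1 52] dp [ 0.07 -0.    0.04]
  turn(+ = CW seen from above) 0.0
```

View pics/s3.png

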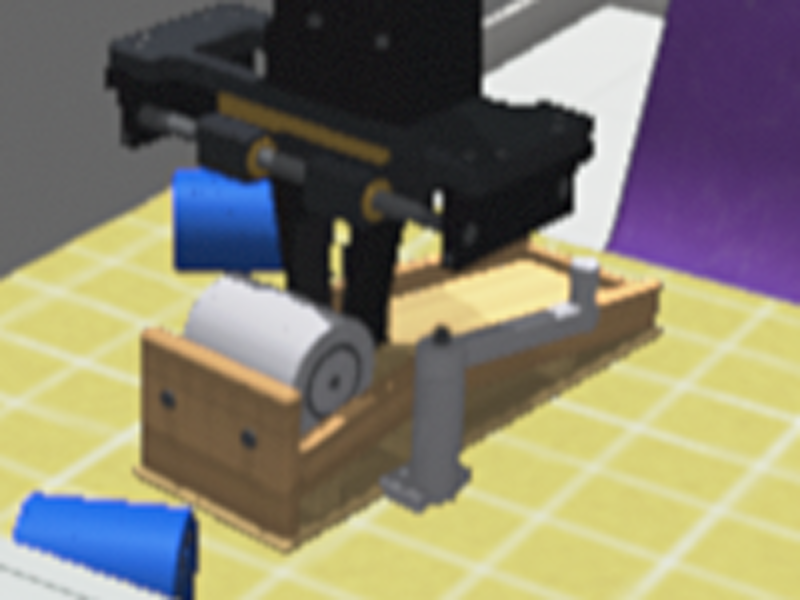

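The roller lies square against the end stop and the keeper is open. I'll dwell briefly, back off, and then lift.

>>> move_arm --pt "0 0 0" --pt "0 0 0" --pt "-0.15 0 0" --pt "-0.3 0 -0.1" --pt "-0.3 0 -0.6" --turn '[0, 0, 0, 0, 0]' --jaw '[-0.54, -0.54, -0.54, -0.54, -0.54]'

```text
time: 7.5
position: [0.5035, -0.1865, 0.0707]
tool_rot: [-2.37, -2.059, 0.004]
ft_force: [-0.3, 0.4, -0.7]
grip_width: 0.228
```

>>> move_arm --pt "0 0 -1.2" --pt "0 0 -2.4" --pt "0 0 -3.6" --pt "0 0 -3.6" --pt "0 0 -3.6" --turn '[0, 0, 0, 0, 0]' --jaw '[-0.83, -0.83, -0.83, -0.83, -0.83]'

```text
time: 8.0
position: [0.5058, -0.1858, 0.181]
tool_rot: [2.369, 2.061, 0.004]
ft_force: [-0.6, 0.1, -0.0]
grip_width: 0.088
```

Run:
```python
from h import *
where([[-5,113,170]],255)
th=np.load('th.npy')
ctrl.get_image('wrist');P=r2w(th,[[-.0156,.0731,.0885],[.052,.055,.077],[.09,.03,.085],[.09,-.03,.085]]);print(proj('wrist',P).round(1).tolist())
for t in('roller','keeper'):print([(x['confidence'],np.round(x['rect']).tolist()) for x in ctrl.look_for('wrist',t)])
```

```text
t 8.0 ramp pos mm [4.08e+01 1.00e-01 1.81e+02] toolx heading 360.0 world [ 0.506 -0.186  0.181] F [-0.6  0.1 -0. ] q7 0.25 g 0.088
  to [ -5 113 170] dp [-1.53 -3.76  0.36]
  turn(+ = CW seen from above) 21.0
[[218.5, 323.9], [242.2, 225.7], [276.1, 170.5], [371.2, 170.5]]
[(0.75, [320.0, 166.0, 98.0, 70.0]), (0.67, [507.0, 306.0, 76.0, 61.0]), (0.64, [292.0, 28.0, 104.0, 51.0]), (0.28, [304.0, 253.0, 165.0, 282.0])]
[(0.58, [237.0, 254.0, 41.0, 101.0])]
```

>>> move_arm --pt "-0.5 -1.2 0" --pt "-1 -2.5 0" --pt "-1.5 -3.8 0" --pt "-1.5 -3.8 0.3" --pt "-1.5 -3.8 0.3" --turn '[1.7, 3.4, 5, 6.7, 8.4]' --jaw '[-0.83, -0.83, -0.83, -0.83, -0.83]'

```text
time: 8.65
position: [0.3839, -0.2138, 0.1689]
tool_rot: [-2.953, -1.064, 0.001]
ft_force: [-0.3, 0.8, -0.4]
grip_width: 0.085
```

>>> move_arm --pt "0 0 0" --pt "0 0 0" --pt "0 0 0" --pt "0 0 0" --pt "0 0 0" --turn '[1.7, 3.4, 5, 6.7, 8.4]' --jaw '[-0.83, -0.83, -0.83, -0.83, -0.83]'

```text
time: 9.15
position: [0.3852, -0.214, 0.1692]
tool_rot: [-3.141, 0.063, 0.004]
ft_force: [0.3, -0.4, 0.9]
grip_width: 0.088
```

>>> move_arm --pt "0 0 0" --pt "0 0 0" --pt "0 0 0" --pt "0 0 0" --turn '[1.7, 3.4, 4.2, 4.2]' --jaw '[-0.83, -0.83, -0.83, -0.83]'

```text
time: 9.55
position: [0.3852, -0.2141, 0.1693]
tool_rot: [3.079, -0.625, -0.004]
ft_force: [1.0, 1.2, -0.6]
grip_width: 0.09
```

Run:
```python
from h import *
where([[-5,113,75]],255)
cv2.imwrite('pics/w3.png',ctrl.get_image('wrist')[:,:,::-1])
th=np.load('th.npy');P=r2w(th,[[-.0156,.0731,.0885],[.052,.055,.077]]);print(proj('wrist',P).round(1).tolist())
```

```text
t 9.55 ramp pos mm [ -3.9 115.7 169.3] toolx heading 255.0 world [ 0.385 -0.214  0.169] F [ 1.   1.2 -0.6] q7 -1.6 g 0.09
  to [ -5 113  75] dp [0.1  0.01 3.14]
  turn(+ = CW seen from above) -0.0
[[323.5, 180.2], [211.9, 177.4]]
```

View pics/w3.png

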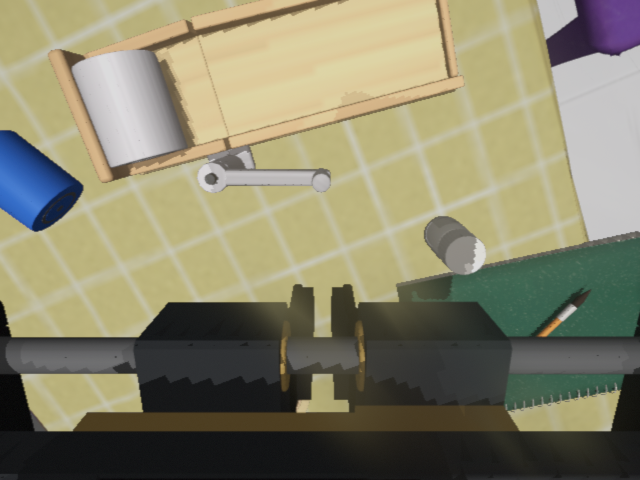

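The roller is parked at (130,105). The keeper pin is at (320,180), on the fingers' centre line. I'll lower to pin height behind it and then close in.

>>> move_arm --pt "0 0 1.1" --pt "0 0 2.2" --pt "0 0 3.1" --pt "0 0 3.1" --pt "0 0 3.1" --turn '[0, 0, 0, 0, 0]' --jaw '[-0.83, -0.83, -0.83, -0.83, -0.83]'

```text
time: 10.1
position: [0.3858, -0.2143, 0.0774]
tool_rot: [3.079, -0.623, -0.002]
ft_force: [-0.0, 0.2, 0.4]
grip_width: 0.085
```

Run:
```python
from h import *
u=np.array([np.cos(np.radians(165)),np.sin(np.radians(165))]);t=np.array([u[1]*-1,u[0]]);p=np.array([52,56])+69*u
where([[*(p-16*t),75.],[*(p-14.4*t),75.]],255)
```

```text
t 10.1 ramp pos mm [ -4.  115.1  77.4] toolx heading 255.1 world [ 0.386 -0.214  0.077] F [-0.   0.2  0.4] q7 -1.52 g 0.085
  to [-10.50777729  89.31332733  75.        ] dp [ 0.89 -0.01  0.08]
  to [-10.92188776  87.76784601  75.        ] dp [ 0.94 -0.01  0.08]
  turn(+ = CW seen from above) 0.01
```

>>> move_arm --pt "0.3 0 0.05" --pt "0.6 0 0.05" --pt "0.9 0 0.05" --pt "0.9 0 0.05" --pt "0.9 0 0.05" --turn '[0, 0, 0, 0, 0]' --jaw '[-0.83, -0.83, -0.83, -0.83, -0.83]'

```text
time: 10.6
position: [0.4111, -0.225, 0.076]
tool_rot: [3.078, -0.624, -0.0]
ft_force: [0.2, 0.6, 0.7]
grip_width: 0.086
```

>>> move_arm --pt "0.29 0.04 0" --pt "0.58 0.05 0" --pt "0.87 0.02 0" --pt "1.15 -0.05 0" --pt "1.43 -0.15 0" --turn '[-1.4, -2.8, -4.2, -5.6, -7]' --jaw '[-0.83, -0.83, -0.83, -0.83, -0.83]'

```text
time: 11.1
position: [0.4519, -0.2375, 0.0757]
tool_rot: [-3.123, -0.338, 0.001]
ft_force: [-0.1, -1.0, 0.3]
grip_width: 0.081
```

Run:
```python
from h import *
def tgt(phi,r=69,b=14.4):
    a=np.radians(phi);t=np.array([np.cos(a),np.sin(a)]);u=np.array([t[1],-t[0]]);return [*(np.array([52,56])+r*u-b*t),75.]
where([tgt(290)],290)
cv2.imwrite('pics/w4.png',ctrl.get_image('wrist')[:,:,::-1])
```

```text
t 11.1 ramp pos mm [-17.9  46.5  75.7] toolx heading 290.3 world [ 0.452 -0.238  0.076] F [-0.1 -1.   0.3] q7 -0.82 g 0.081
  to [-17.7638809   45.93218385  75.        ] dp [0.02 0.   0.02]
  turn(+ = CW seen from above) 0.06
```

View pics/w4.png

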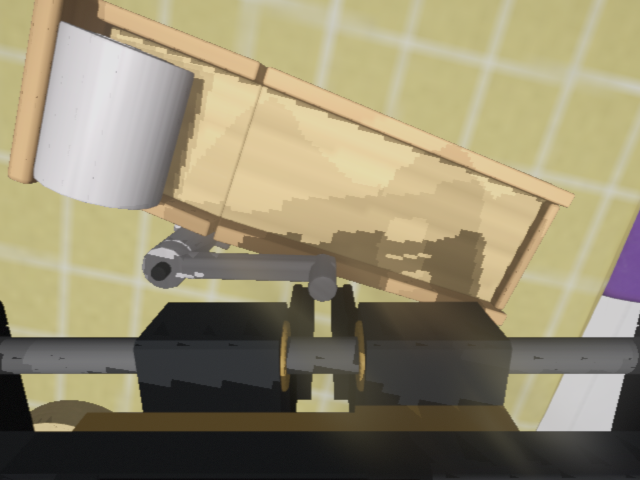

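The pin is nested between the fingers at (322,285), the keeper is turning, and the roller is still parked. I'll continue the same arc.

>>> move_arm --pt "0.29 0.04 0" --pt "0.58 0.05 0" --pt "0.87 0.02 0" --pt "1.15 -0.05 0" --pt "1.43 -0.15 0" --turn '[-1.4, -2.8, -4.2, -5.6, -7]' --jaw '[-0.83, -0.83, -0.83, -0.83, -0.83]'

```text
time: 11.65
position: [0.4932, -0.2246, 0.076]
tool_rot: [2.878, 1.257, 0.0]
ft_force: [0.5, -1.1, 0.8]
grip_width: 0.084
```

Run:
```python
from h import *
def tgt(phi,r=69,b=14.4):
    a=np.radians(phi);t=np.array([np.cos(a),np.sin(a)]);u=np.array([t[1],-t[0]]);return [*(np.array([52,56])+r*u-b*t),75.]
where([tgt(325)]+[tgt(325+7*k) for k in(1,2,3,4,5)],325)
```

```text
t 11.65 ramp pos mm [ 0.6  7.3 76. ] toolx heading 325.1 world [ 0.493 -0.225  0.076] F [ 0.5 -1.1  0.8] q7 -0.25 g 0.084
  to [ 0.62743645  7.73800963 75.        ] dp [-0.01 -0.01  0.03]
  to [ 6.89201683  1.8370066  75.        ] dp [0.28 0.03 0.03]
  to [13.82905334 -3.25655095 75.        ] dp [0.56 0.04 0.03]
  to [21.33513075 -7.46672982 75.        ] dp [0.85 0.01 0.03]
  to [ 29.29835072 -10.73076592  75.        ] dp [ 1.13 -0.05  0.03]
  to [ 37.6 -13.   75. ] dp [ 1.4  -0.15  0.03]
  turn(+ = CW seen from above) 0.03
```

>>> move_arm --pt "0.29 0.04 0" --pt "0.58 0.05 0" --pt "0.87 0.02 0" --pt "1.15 -0.05 0" --pt "1.43 -0.15 0" --turn '[-1.4, -2.8, -4.2, -5.6, -7]' --jaw '[-0.83, -0.83, -0.83, -0.83, -0.83]'

```text
time: 12.15
position: [0.5194, -0.1897, 0.0761]
tool_rot: [2.366, 2.064, 0.0]
ft_force: [-0.9, -4.8, -0.8]
grip_width: 0.082
```

Run:
```python
from h import *
where([[37.6,-13,75]],0)
cv2.imwrite('pics/w5.png',ctrl.get_image('wrist')[:,:,::-1])
```

```text
t 12.15 ramp pos mm [ 38.7 -13.8  76.1] toolx heading 0.2 world [ 0.519 -0.19   0.076] F [-0.9 -4.8 -0.8] q7 0.27 g 0.082
  to [ 37.6 -13.   75. ] dp [-0.04 -0.03  0.04]
  turn(+ = CW seen from above) 0.03
```

View pics/w5.png

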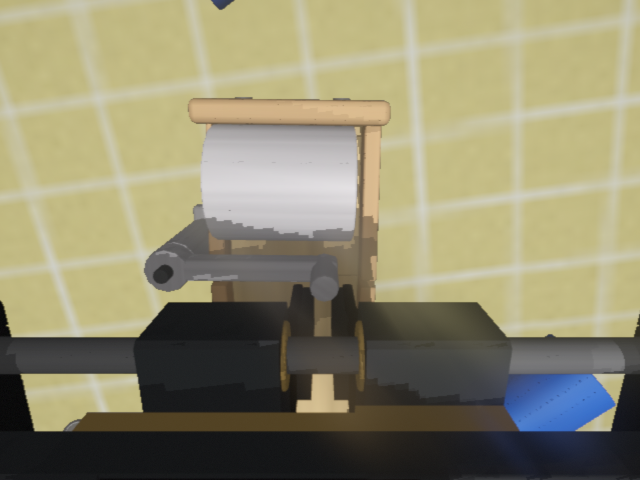

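The keeper lies square across, with its pin at (323,285). A 4.8 N reaction says it is on its stop, and the roller is parked. I'll press gently, hold, back off and lift.

>>> move_arm --pt "0.06 0 0" --pt "0.06 0 0" --pt "0.06 0 0" --pt "-0.3 0 0" --pt "-0.7 0 0" --turn '[0, 0, 0, 0, 0]' --jaw '[-0.83, -0.83, -0.83, -0.83, -0.83]'

```text
time: 12.7
position: [0.5155, -0.2098, 0.0756]
tool_rot: [-2.369, -2.06, -0.0]
ft_force: [0.2, -0.6, -0.7]
grip_width: 0.083
```

>>> move_arm --pt "0 0 -1.2" --pt "0 0 -2.4" --pt "0 0 -3.6" --pt "-0.5 0 -4.8" --pt "-0.5 0 -4.8" --turn '[0, 0, 0, 0, 0]' --jaw '[-0.83, -0.83, -0.83, -0.83, -0.83]'

```text
time: 13.2
position: [0.5156, -0.2291, 0.2254]
tool_rot: [2.369, 2.052, 0.007]
ft_force: [0.0, 0.1, 0.0]
grip_width: 0.086
```

Run:
```python
from h import *
where()
cv2.imwrite('pics/w6.png',ctrl.get_image('wrist')[:,:,::-1])
th=np.load('th.npy');print('expected pin top, pivot, roller ends',proj('wrist',r2w(th,[[.052,-.015,.0885],[.052,.055,.077],[.09,.03,.085],[.09,-.03,.085]])).round(1).tolist())
```

```text
t 13.2 ramp pos mm [ -0.8 -15.5 225.4] toolx heading 359.8 world [ 0.516 -0.229  0.225] F [0.  0.1 0. ] q7 0.28 g 0.086
expected pin top, pivot, roller ends [[321.9, 160.7], [228.4, 159.6], [257.7, 105.6], [343.1, 105.3]]
```

View pics/w6.png

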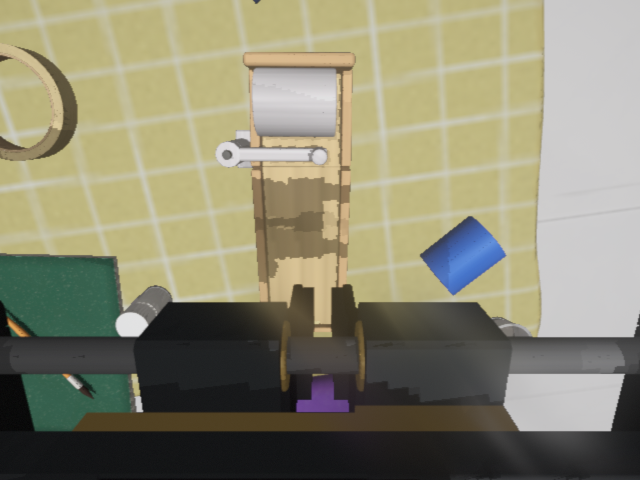

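The keeper is square across, with its pin at (319,157) and pivot at (229,154). The roller, centred near (294,102), rests against the stop. Both are within about 4 px of where they should project. Handing in.

```bash
python3 -c "
from bench import ctrl
print(ctrl.close_job())"
```

```text
the job is handed in; nothing more can be done
None
```

The roller is parked in the hollow against the end stop, the keeper is closed behind it, and the job was handed in at about 13 s. Handing in gives no verdict, so these are my own last checks:

- **Roller:** I pushed it up the gutter and over the crest with both fingertips. In the last picture it lies square against the end stop, about 4 px (2–3 mm) from its expected place.
- **Keeper:** I swung it round by its pin until it met its stop, with a reaction of about 5 N. The last picture shows it within about 1–2 degrees of square, an estimated 1.8 rad of the 1.833.
- **Robot:** It was clear of everything at the end, with force readings near zero.
- **Jar and vial:** I kept away from both. The vial is upright in the last picture, and the jar was out of view. I measured neither again after the start.
- **Disagreement:** The ramp pose I fitted was about 2 mm off sideways against the wrist pictures, and some arm readings swung by about 3 mm just after moves. I allowed for the sideways offset, and neither caused any trouble.

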